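# Cure both coated faces of a blind bracket at the UV lamp

## Task

Cure the coats on the black bent bracket: stand it on edge with the blue face of its long leg flat against the lamp's purple glass, behind the orange lip and centred, push the red toggle well over to its blue side for a full second and let it spring back to the middle. Then turn the bracket so that the yellow face of its short leg stands against the glass in the same way, hold the toggle to its yellow side for a full second, let it spring back and leave the bracket standing there, released. Never work the toggle to a side unless that colour is at the glass, and leave the mug, bottle and jar where they stand.

Things in the scene. Friction and masses are not known exactly. Their poses are not given: they have to be found in the camera images.
- bracket: Loose black plastic L-bracket, 0.17 kg, standing on its edge, 60 mm high, legs 10 mm thick, any yaw. Origin: centre of its 120 x 90 mm outline, at the underside; z up. Long leg: x -60 to 60, y -45 to -35 mm; outer face y = -45 blue. Short leg: x 50 to 60, y -45 to 45 mm; outer face x = 60 yellow. Grip a leg from above; the leg at the glass leaves no room for a finger, so hold the other one.
- long_face (a point): Middle of the long leg's blue outer face: at x 0, y -45, z 30 mm in the bracket's frame, same axes. With this face at the glass the bracket's yaw is the lamp's yaw + 90 degrees and the short leg sticks out at the lamp's +y end.
- short_face (a point): Middle of the short leg's yellow outer face: at x 60, y 0, z 30 mm in the bracket's frame, same axes. With this face at the glass the bracket's yaw is the lamp's yaw and the long leg sticks out at the lamp's -y end.
- lamp: Fixed grey UV lamp, 190 mm wide (y), 74 mm high, body from x = 0 to 54 mm. Origin: on the table, at the middle of the foot of its upright purple glass; z up, x points into the glass, -x out of it, roughly to the robot. Glass plane x = 0, y -74 to 74, up to z 60 mm; above it a purple bevel leans back 14 mm. Two black cheeks, 74 mm high, flank it at |y| 80 to 93, x -30 to 0 mm.
- lip (a point): Middle of the top of the orange lip, a low bar fixed on the table before the glass: 10 mm high, at lamp x -19 to -27, y -20 to 20 mm; same axes as the lamp. A leg is lowered from above into the 19 mm gap between glass and lip and stands there on the table, its middle at the lamp's y = 0.
- box: Fixed grey control box, 75 (x) x 130 (y) x 40 (z) mm; origin at the centre of its underside, z up. A blue stripe marks the +y end of its top, a yellow stripe the -y end. The red toggle paddle stands up in the middle of its top. Any yaw.
- toggle (a joint): Red paddle, 26 mm wide (box x), 14 mm thick (box y), upright at 0; hinge along the box's x, 35 mm above the table. Positive (rad): leans to the box's +y, blue; negative: to -y, yellow; stops at +-0.55; held over means beyond 0.3. Spring 0.3 N m/rad (3 to 4 N at 40 mm above the hinge) brings it back to 0 when let go. Push it from the side with closed fingertips.
- toggle_tip (a point): Middle of the paddle's upper end, 65 mm above its hinge and 100 mm above the table when upright.
- mug: Blue mug, bystander, 80 mm across and 80 mm high, handle at its +y, reaching about 70 mm from the axis; origin at the centre of the underside.
- bottle: Green bottle, bystander, 66 mm across and 200 mm high; origin at the centre of the underside.
- jar: Amber closed jar, bystander, 72 mm across and 80 mm high; origin at the centre of the underside.

How it is judged:
By the outcome, as a careful person would: the job done as asked, in the order asked, and still so for the second after the job is handed in, with the robot touching nothing.
It also fails if it takes over 72 s, if anything falls off the work surface, if the arm or the gripper's body presses on something with over 40 N, if the wrist force passes 120 N, or if a joint passes its speed limit or range.

## Robot

A 6-joint arm with a two-finger parallel gripper is mounted at the origin on the work surface. World frame = base frame: x ahead of the robot, y to its left, z up, the work surface at z = 0. Lengths are in m, angles in rad, forces in N, time in s.
With the tool pointing down it reaches from about 0.4 to 0.925 m from the base axis. Payload 3.4 kg.
Tool frame: the origin (TCP) lies at the very end of the fingers, on their centre line; the grasp point (between the pads) lies 19 mm behind it; z points along the fingers, y is the line along which they close (so a half turn about z gives the same grasp; the last joint's range is limited). The gripper opens to 85 mm and grips with 20 to 120 N. Pads are 22 mm wide; open, the fingers measure 114 mm over their backs; the gripper's body (76 mm by 85 mm) begins 54 mm behind the grasp point. The pads swing forward as they close: fully open they stand 13 mm farther back than shut.
Start: joints at [1.163, 0.307, 1.506, -0, 1.328, -0.073], TCP at [0.189, 0.543, 0.231] pointing down, gripper open.
Joint ranges: [-3.12, 3.12], [-1.05, 2.28], [0.14, 2.33], [-1.42, 4.57], [0.1, 2.73], [-2.68, 2.68]. Speed limits (rad/s): [2.57, 2.57, 3.14, 3.14, 3.14, 3.14].

## Interface

Orientations are given as a unit quaternion [x, y, z, w].
In Python, from plant import ctrl gives the robot as it stands.
- The arm moves only by the tool advance, called after "Request:" as name(argument=value, ...), one argument or row to a line, values as JSON. Schema: {"type":"object","properties":{"motion":{"type":"array","items":{"type":"number"},"minItems":5,"maxItems":40},"grip_n":{"type":"number"},"only":{"type":"string"},"quiet":{"type":"boolean"},"lines":{"type":"string"}},"required":["motion"],"additionalProperties":false}. motion is one flat list of numbers that holds 1 to 8 rows one after another, with no inner brackets; each row has 5 numbers: dx, dy, dz in shares of the most that a row can go, 1 being 62.5 mm, then a turn about the tool's z in normalised numbers (1 is pi rad), then the finger opening in m; each row shifts and turns the commanded pose from where the row before left it, along the tool's axes as they then stand; what a row does not reach is not made up. A row lasts 1/8 s, in which the tool goes at most 0.0625 m and 0.188 rad, less where a joint would pass 70% of its speed; a pose out of reach is approached as far as the arm can. The fingers move at their own pace and stop on an object; grip_n is the grip in N (left out, the last holds). Time passes only in rows, so rows that do not move let the fingers close. The tool returns the time, the measured TCP pose, the force, the opening and the grip force at its end. only (a regular expression) keeps the lines of the reply that match it, lines (a string "A,B") keeps lines A to B, and quiet returns only ok. No shift or turn number may pass 1 either way. Input that does not fit is refused with a message, and nothing moves.
- ctrl.get_state(): the state, without advancing time (a new reading comes with each control period).
- ctrl.camera(name): name is "side" or "top" or "wrist"; returns a dict with "image" (420x560x3 uint8, blue, green, red), "fx", "fy", "cx", "cy" (pixels), "camera_from_world" (4x4, takes a point from world to camera coordinates). Camera axes: x right, y up, looking along -z (the intrinsics and any distortion apply to the point x, -y, -z); pixel columns grow to the right and rows downward; lengths in m; the calibration is good to about 2 mm. A picture is of the moment at which its call begins. There is no depth.
- ctrl.sign_off(): hands the job in; it is judged then, once.
The state is a dict: "time_s": time; "qpos": joint angles; "joint_vel": joint speeds; "joint_torque": joint torques, N m; "position": TCP position; "eef_rot": TCP orientation; "wrist_force": force on the tool from outside, world axes, zero at the start; "torque": the same for the moment, N m; "finger_gap": finger opening in m; "gripper_force": force on a finger pad.
Only numpy, scipy, OpenCV 4.12 (cv2) and the standard library are available. Lean on these libraries where they do the work, as an engineer would, in place of code of your own. Each camera call takes 0.05 s, during which the arm holds its last target. There are 200 camera calls.

## Working session

There is one attempt and no reset: what is moved stays moved. The work goes in short steps, Python scripts to look and compute and a tool call to move; the robot and the scene stay as the last step left them, time stands still between calls to the robot, and variables do not carry over. Pictures are saved under pics/ and viewed, at most 10 in all, crops included, and the job is handed in when it is done.

```bash
ls; mkdir -p pics
```

Run:
```python
from plant import ctrl
import cv2,json,pickle
s=ctrl.get_state(); print(s['position'],s['eef_rot'],s['time_s'])
d={}
for n in ['top','side']:
    c=ctrl.camera(n); d[n]=c; cv2.imwrite(f'pics/{n}0.png',c['image'])
    print(n,{k:v for k,v in c.items() if k!='image'})
pickle.dump(d,open('c0.pkl','wb'))
```

```text
pics
plant.py
[0.18868265 0.54240469 0.23038111] [ 1.66617047e-01  9.86021156e-01 -9.94918963e-04 -2.25034949e-04] 0.0
top {'fx': 441.1151719101595, 'fy': 441.1151719101595, 'cx': 275.3094398514255, 'cy': 206.7760964572103, 'camera_from_world': array([[ 0.02915328, -0.99900027, -0.03389019,  0.03688638],
       [ 0.99009877,  0.02420282,  0.13827018, -0.56485097],
       [-0.13731171, -0.03758566,  0.98981453, -0.98048849],
       [ 0.        ,  0.        ,  0.        ,  1.        ]])}
side {'fx': 412.22291291432333, 'fy': 412.22291291432333, 'cx': 273.6876145308471, 'cy': 203.30037555263343, 'camera_from_world': array([[ 0.90965126, -0.41531475, -0.0069461 , -0.50946045],
       [ 0.24256015,  0.51754844,  0.82055359, -0.24911334],
       [-0.33719306, -0.74810245,  0.5715274 , -0.73449797],
       [ 0.        ,  0.        ,  0.        ,  1.        ]])}
```

View pics/top0.png

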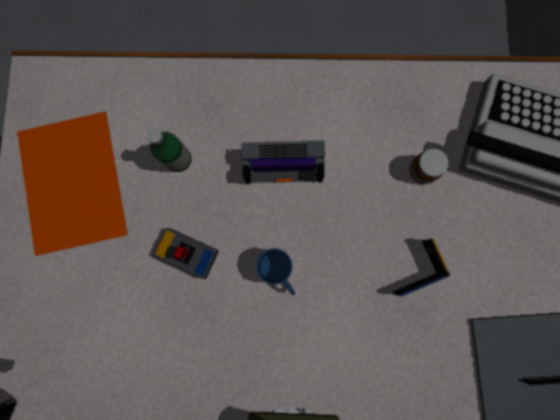

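View pics/side0.png

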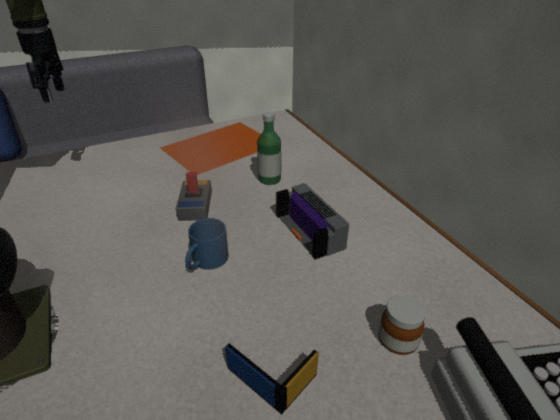

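The top view shows the bracket's corner near (445,270) with leg ends at (397,292) and (428,240). The lamp is at (283,160), the box at (185,253), the mug at (275,265), the bottle at (168,150) and the jar at (430,165). The side view shows the blue face at (255,378) and the yellow face at (302,378).

Create h.py:
```python
import numpy as np,cv2,pickle
from plant import ctrl
def ray(c,u,v,z):
    M=c['camera_from_world'];R=M[:3,:3];o=-R.T@M[:3,3]
    d=R.T@np.array([(u-c['cx'])/c['fx'],-(v-c['cy'])/c['fy'],-1.]); return o+d*(z-o[2])/d[2]
def proj(c,p):
    q=c['camera_from_world']@np.append(p,1); x=np.array([q[0],-q[1],-q[2]])
    return np.array([c['fx']*x[0]/x[2]+c['cx'],c['fy']*x[1]/x[2]+c['cy']])
def crop(c,u0,v0,w,h,k): return cv2.resize(cv2.convertScaleAbs(c['image'][v0:v0+h,u0:u0+w],alpha=1.8),None,fx=k,fy=k,interpolation=cv2.INTER_NEAREST)
```

Run:
```python
from h import *
d=pickle.load(open('c0.pkl','rb'));t=d['top'];s=d['side']
a=np.hstack([crop(t,385,230,80,70,5),crop(t,235,130,80,70,5)])
b=np.hstack([crop(t,145,220,80,50,5),crop(s,215,335,100,62,4)[:250]])
a=a[:350];cv2.imwrite('pics/z.png',np.vstack([a,b]))
```

```text
Traceback (most recent call last):
ValueError: all the input array dimensions except for the concatenation axis must match exactly, but along dimension 0, the array at index 0 has size 250 and the array at index 1 has size 248
```

Run:
```python
from h import *
d=pickle.load(open('c0.pkl','rb'));t=d['top'];s=d['side']
a=np.hstack([crop(t,385,230,80,70,5),crop(t,235,130,80,70,5)])
b=np.hstack([crop(t,145,220,80,50,5),crop(s,220,338,100,50,4).repeat(1,0)[:200]][:1]+[cv2.copyMakeBorder(crop(s,220,338,100,62,4),0,2,0,0,0)])
cv2.imwrite('pics/z.png',np.vstack([a,b[:250]]))
```

```text
(no output)
```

View pics/z.png

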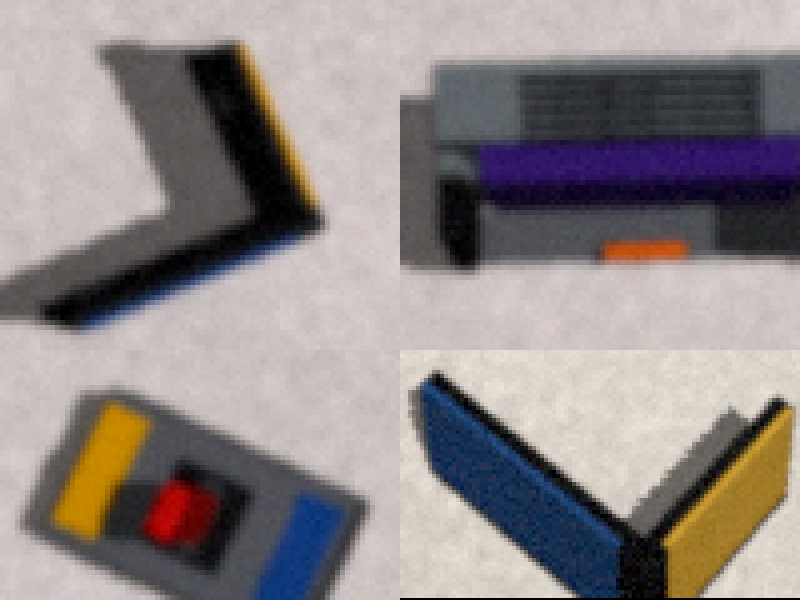

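Add to h.py:
```python
def hsvmask(c,lo,hi,box=None):
    h=cv2.cvtColor(c['image'],cv2.COLOR_BGR2HSV);m=cv2.inRange(h,lo,hi)
    if box:
        k=np.zeros_like(m);u0,v0,u1,v1=box;k[v0:v1,u0:u1]=255;m&=k
    return m
def quad(m):
    c=max(cv2.findContours(m,0,1)[0],key=cv2.contourArea)
    h=cv2.convexHull(c)
    for e in np.arange(1,8,.5):
        p=cv2.approxPolyDP(h,e,True)
        if len(p)<=4:break
    return p[:,0,:],cv2.contourArea(c)
```

Run:
```python
from h import *
np.set_printoptions(precision=4,suppress=True)
d=pickle.load(open('c0.pkl','rb'));t=d['top'];s=d['side']
for c in(t,s):
    M=c['camera_from_world'];print('cam',-M[:3,:3].T@M[:3,3])
B=([100,110,40],[125,255,255]);Y=([15,110,60],[35,255,255])
BB,YB=[tuple(map(np.array,x)) for x in(B,Y)]
def top_line(c,m,z,name):
    us,vs=[],[]
    for u in np.where(m.any(0))[0][2:-2]:
        us.append(u);vs.append(np.where(m[:,u])[0].min()-.5)
    vx,vy,x0,y0=cv2.fitLine(np.float32(np.c_[us,vs]),cv2.DIST_HUBER,0,.01,.01).ravel()
    f=lambda u:y0+(u-x0)*vy/vx
    a,b=us[0]-2.5,us[-1]+2.5
    P,Q=ray(c,a,f(a),z),ray(c,b,f(b),z);print(name,P[:2],Q[:2],'len',np.linalg.norm(P-Q),'ang',np.degrees(np.arctan2(*(Q-P)[1::-1])))
top_line(s,hsvmask(s,*BB,(210,330,325,415)),.06,'blue side')
top_line(s,hsvmask(s,*YB,(260,330,325,415)),.06,'yel side')
# top: outer quad incl. black
for n,bx,lo,hi,z in[('boxblue',(190,240,225,285),*BB,.04),('boxyel',(145,220,190,265),*YB,.04),('red',(165,235,205,275),(0,130,60),(8,255,255),.1),('red2',(165,235,205,275),(172,130,60),(180,255,255),.1),('lip',(260,165,310,195),(3,150,100),(15,255,255),.01)]:
    m=hsvmask(t,np.array(lo),np.array(hi),bx)
    ys,xs=np.nonzero(m)
    if len(xs)<3: print(n,'none');continue
    r=cv2.minAreaRect(np.float32(np.c_[xs,ys]));print(n,len(xs),r,ray(t,*r[0],z)[:2]);
    for p in cv2.boxPoints(r): print('   ',ray(t,*p,z)[:2])
bl=cv2.inRange(t['image'],(0,0,0),(255,60,255))  # dark
# bracket outer boundary corners from crop (top edge)
for nm,p in dict(corner=(385+322/5,230+222/5),yend=(385+243/5,230+44/5),bend=(385+80/5,230+328/5)).items(): print(nm,ray(t,*p,.06)[:2])
# glass: bevel lines
m=hsvmask(t,np.array((118,90,30)),np.array((150,255,255)),(235,130,330,190))
us=[u for u in np.where(m.any(0))[0]][4:-4]
for w,f,z in(('bevtop',lambda v:v.min()-.5,.074),('bot',lambda v:v.max()+.5,0)):
    l=cv2.fitLine(np.float32([[u,f(np.where(m[:,u])[0])] for u in us]),cv2.DIST_HUBER,0,.01,.01).ravel()
    g=lambda u:l[3]+(u-l[2])*l[1]/l[0]
    print(w,us[0]-4,us[-1]+4,ray(t,us[0]-4.5,g(us[0]-4.5),z)[:2],ray(t,us[-1]+4.5,g(us[-1]+4.5),z)[:2])
```

```text
cam [0.4236 0.0137 1.0499]
cam [ 0.2762 -0.6321  0.6207]
blue side [ 0.3735 -0.2244] [ 0.4159 -0.3195] len 0.1042085297821967 ang -65.96309615510962
yel side [ 0.4305 -0.3263] [ 0.5019 -0.2945] len 0.07816786103559599 ang 23.99451773075597
boxblue 274 ((203.6168212890625, 261.8211669921875), (10.270075798034668, 26.9438419342041), 25.016895294189453) [0.4326 0.2122]
    [0.4093 0.2348]
    [0.4654 0.2115]
    [0.4561 0.1896]
    [0.4001 0.2129]
boxyel 285 ((164.60003662109375, 243.80003356933594), (10.733125686645508, 27.72724151611328), 26.56505012512207) [0.4712 0.3048]
    [0.4476 0.3289]
    [0.5055 0.3038]
    [0.495  0.2807]
    [0.4373 0.3059]
red 64 ((178.50003051757812, 252.00001525878906), (6.260990142822266, 11.180339813232422), 26.56505012512207) [0.4516 0.2561]
    [0.4435 0.2672]
    [0.4653 0.2576]
    [0.4596 0.245 ]
    [0.4379 0.2546]
red2 9 ((178.52828979492188, 251.8490447998047), (9.615238189697266, 3.846095323562622), 74.05460357666016) [0.4519 0.2561]
    [0.4605 0.2635]
    [0.463  0.2556]
    [0.4433 0.2486]
    [0.4408 0.2565]
lip 32 ((283.5, 180.0), (2.0, 13.0), 90.0) [0.6332 0.0354]
    [0.6353 0.0511]
    [0.6359 0.0199]
    [0.6311 0.0197]
    [0.6304 0.0509]
corner [ 0.4207 -0.3346]
yend [ 0.4978 -0.3019]
bend [ 0.3718 -0.2291]
bevtop 250 316 [0.6695 0.1127] [ 0.6767 -0.0392]
bot 250 316 [0.6654 0.1194] [ 0.6733 -0.0436]
```

Add to h.py:
```python
def goto(x,y,z,ang,pos=None,cur=None):
    """tool-axis shift then turn to reach x,y,z with tool-y at world angle ang (deg)"""
    from scipy.spatial.transform import Rotation as Ro
    s=ctrl.get_state();R=Ro.from_quat(s['eef_rot']).as_matrix()
    d=R.T@(np.array([x,y,z])-s['position']);a=np.degrees(np.arctan2(R[1,1],R[0,1]))
    turn=-np.radians((ang-a+180)%360-180)
    print('t %.2f pos'%s['time_s'],np.round(s['position'],4),'yang %.2f'%a,'tilt %.3f'%np.degrees(np.arccos(-R[2,2])),'SHIFT',np.round(d,4),'n>=%d'%np.ceil(np.linalg.norm(d)/.0625),'TURN %.4f n>=%d'%(turn,np.ceil(abs(turn)/.188)),'F',np.round(s['wrist_force'],1))
```

Run:
```python
from h import *
d=pickle.load(open('c0.pkl','rb'));t=d['top']
for n,p,z in(('mugtop',(274,264),.08),('jar',(431,163),.08),('bottletop',(156,136),.2),('bottle base',(176,158),.01),('handle',(292,292),.04)):print(n,ray(t,*p,z)[:2])
goto(.47,.10,.23,70.8)
```

```text
mugtop [0.43200492 0.04967632]
jar [ 0.66487987 -0.29318076]
bottletop [0.67916898 0.29002179]
bottle base [0.68190509 0.29884636]
handle [0.37109037 0.0088167 ]
t 0.10 pos [0.1887 0.5425 0.2305] yang 70.82 tilt 0.108 SHIFT [-0.4111 -0.3255  0.001 ] n>=9 TURN 0.0003 n>=1 F [0.2 0.6 0.1]
```

The rows are not in the units I measure in: shifts go in shares of 62.5 mm and turns go in shares of pi rad. I convert before sending: -0.045 m is -0.72, -0.036 m is -0.576.

Request:
advance(
  motion=[-0.72,-0.576,0,0,0.085,-0.72,-0.576,0,0,0.085,-0.72,-0.576,0,0,0.085,-0.72,-0.576,0,0,0.085,-0.72,-0.576,0,0,0.085,-0.72,-0.576,0,0,0.085,-0.72,-0.576,0,0,0.085,-0.72,-0.576,0,0,0.085],
  grip_n=60,
)

```text
time_s: 1.1
position: [0.4348, 0.1511, 0.2312]
eef_rot: [0.167, 0.986, 0.0, -0.0]
wrist_force: [0.1, 0.8, 0.0]
finger_gap: 0.0847
gripper_force: 0.0
```

Request:
advance(
  motion=[-0.72,-0.576,0,0,0.085,0,0,0,0.0573,0.085,0,0,0,0.0573,0.085,0,0,0,0.0573,0.085,0,0,0,0.0573,0.085,0,0,0,0.0573,0.085,0,0,0,0.0573,0.085,0,0,0,0.0573,0.085],
)

```text
time_s: 2.1
position: [0.4646, 0.1039, 0.2309]
eef_rot: [0.718, 0.696, -0.0, -0.0]
wrist_force: [0.3, -0.3, -0.8]
finger_gap: 0.0852
gripper_force: 0.0
```

Request:
advance(
  motion=[0,0,0,0.0573,0.085,0,0,0,0.0573,0.085,0,0,0,0.0573,0.085,0,0,0,0.0573,0.085,0,0,0,0.0573,0.085,0,0,0,0.0573,0.085],
)

```text
time_s: 2.85
position: [0.4646, 0.1039, 0.2309]
eef_rot: [0.974, 0.228, -0.0, -0.0]
wrist_force: [-0.0, -0.1, -0.8]
finger_gap: 0.0849
gripper_force: 0.0
```

```bash
python3 -c "
from h import *
goto(.4736,-.3032,.2,-66)"
```

```text
t 2.85 pos [0.4646 0.1039 0.2309] yang -63.60 tilt 0.056 SHIFT [-0.173   0.3687  0.031 ] n>=7 TURN 0.0419 n>=1 F [-0.  -0.1 -0.8]
```

Converted, 0.0527 m is 0.8432, -0.0247 m is -0.3952, 0.042 rad / 3.1416 = 0.0134.

Request:
advance(
  motion=[-0.3952,0.8432,0.0704,0,0.085,-0.3952,0.8432,0.0704,0,0.085,-0.3952,0.8432,0.0704,0,0.085,-0.3952,0.8432,0.0704,0,0.085,-0.3952,0.8432,0.0704,0,0.085,-0.3952,0.8432,0.0704,0,0.085,-0.3952,0.8432,0.0704,0,0.085,0,0,0,0.0134,0.085],
)

```text
time_s: 3.85
position: [0.4765, -0.3078, 0.1995]
eef_rot: [0.978, 0.208, -0.0, 0.001]
wrist_force: [-0.1, 0.9, 0.7]
finger_gap: 0.0848
gripper_force: 0.0
```

Run:
```python
from h import *
goto(.4736,-.3032,.02,-66)
w=ctrl.camera('wrist');pickle.dump(w,open('w1.pkl','wb'));cv2.imwrite('pics/w1.png',w['image'])
for b in((60,-45),(60,45),(-60,-45),(55,15),(50,45),(50,-35)):
    ex=np.array((.407,-.913));ey=np.array((.913,.407));p=np.array((.4208,-.3322))+ex*(b[0]-60)/1e3+ey*(b[1]+45)/1e3
    print(b,proj(w,np.append(p,.06)).round(1))
```

```text
t 3.85 pos [ 0.4765 -0.3078  0.1995] yang -65.99 tilt 0.076 SHIFT [-0.0006 -0.0056  0.1795] n>=3 TURN 0.0002 n>=1 F [-0.1  0.9  0.7]
(60, -45) [283.2 271.2]
(60, 45) [283.1 163.3]
(-60, -45) [139.3 271.3]
(55, 15) [276.8 201.3]
(50, 45) [270.1 163.3]
(50, -35) [271.1 260.1]
```

View pics/w1.png

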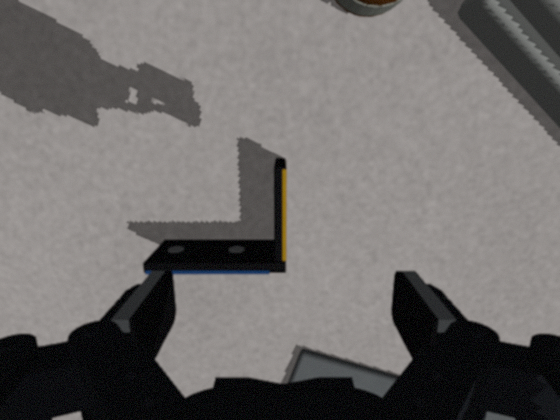

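The wrist view shows the short leg at columns 275–287, rows 160–271, and the blue face along row 271. This puts the bracket about 2 mm farther along its x than I estimated, and the yaw agrees.

Converted, 0.06 m is 0.96, 0.04 m is 0.64.

Request:
advance(
  motion=[0,-0.0528,0.96,0,0.06,0,0,0.96,0,0.06,0,0,0.64,0,0.06,0,0,0.384,0,0.06,0,0,0,0,0.06],
  grip_n=60,
)

```text
time_s: 4.53
position: [0.4736, -0.2984, 0.0145]
eef_rot: [0.977, 0.211, -0.002, -0.002]
wrist_force: [-0.0, 0.6, -0.5]
finger_gap: 0.0601
gripper_force: 0.0
```

Request:
advance(
  motion=[0,0,0,0,0,0,0,0,0,0,0,0,0,0,0,0,0,0,0,0],
)

```text
time_s: 5.03
position: [0.4764, -0.3012, 0.0181]
eef_rot: [0.978, 0.211, 0.001, 0.001]
wrist_force: [-0.5, -0.8, 6.7]
finger_gap: 0.0095
gripper_force: 59.6
```

```bash
python3 -c "
from h import *
goto(.475,-.305,.017,-66)"
```

```text
t 5.03 pos [ 0.4764 -0.3012  0.0181] yang -65.66 tilt 0.198 SHIFT [-0.0029  0.0029  0.0011] n>=1 TURN 0.0059 n>=1 F [-0.5 -0.8  6.7]
```

Converted, -0.06 m is -0.96, -0.03 m is -0.48.

Request:
advance(
  motion=[0,0,-0.48,0,0,0,0,-0.8,0,0,0,0,-0.96,0,0,0,0,-0.8,0,0,0,0,0,0,0],
)

```text
time_s: 5.65
position: [0.4777, -0.302, 0.2115]
eef_rot: [0.978, 0.211, 0.003, 0.004]
wrist_force: [0.2, 0.2, -1.4]
finger_gap: 0.0091
gripper_force: 58.8
```

```bash
python3 -c "
from h import *
goto(.58,.05,.20,92.7)"
```

```text
t 5.65 pos [ 0.4777 -0.302   0.2115] yang -65.67 tilt 0.597 SHIFT [ 0.2382 -0.2787  0.0102] n>=6 TURN -2.7640 n>=15 F [ 0.2  0.2 -1.4]
```

Converted, -0.0464 m is -0.7424, 0.0397 m is 0.6352, -0.184 rad / 3.1416 = -0.0586.

Request:
advance(
  motion=[0.6352,-0.7424,0.0272,0,0,0.6352,-0.7424,0.0272,0,0,0.6352,-0.7424,0.0272,0,0,0.6352,-0.7424,0.0272,0,0,0.6352,-0.7424,0.0272,0,0,0.6352,-0.7424,0.0272,0,0,0,0,0,-0.0586,0,0,0,0,-0.0586,0],
)

```text
time_s: 6.65
position: [0.576, 0.053, 0.194]
eef_rot: [0.921, 0.39, -0.002, -0.001]
wrist_force: [0.2, -0.1, -1.5]
finger_gap: 0.0093
gripper_force: 58.9
```

Request:
advance(
  motion=[0,0,0,-0.0586,0,0,0,0,-0.0586,0,0,0,0,-0.0586,0,0,0,0,-0.0586,0,0,0,0,-0.0586,0,0,0,0,-0.0586,0,0,0,0,-0.0586,0,0,0,0,-0.0586,0],
)

```text
time_s: 7.65
position: [0.5758, 0.0516, 0.1942]
eef_rot: [0.422, 0.907, -0.001, -0.002]
wrist_force: [-0.1, -0.4, -1.1]
finger_gap: 0.0096
gripper_force: 58.9
```

Request:
advance(
  motion=[0,0,0,-0.0586,0,0,0,0,-0.0586,0,0,0,0,-0.0586,0,0,0,0,-0.0586,0,0,0,0,-0.0586,0,0,0,0,0,0,0,0,0,0,0],
)

```text
time_s: 8.52
position: [0.5767, 0.0516, 0.1952]
eef_rot: [-0.02, 1.0, 0.0, -0.001]
wrist_force: [0.9, 0.4, -0.9]
finger_gap: 0.0096
gripper_force: 59.0
```

Run:
```python
from h import *
goto(.58,.05,.20,92.7)
w=ctrl.camera('wrist');pickle.dump(w,open('w2.pkl','wb'));cv2.imwrite('pics/w2.png',cv2.convertScaleAbs(w['image'],alpha=1.5))
M=w['camera_from_world'];print('cam',-M[:3,:3].T@M[:3,3])
```

```text
t 8.53 pos [0.5767 0.0516 0.1952] yang 92.30 tilt 0.128 SHIFT [-0.0032 -0.0017 -0.0048] n>=1 TURN -0.0070 n>=1 F [ 0.9  0.4 -0.9]
cam [0.50864141 0.04909765 0.33696117]
```

View pics/w2.png

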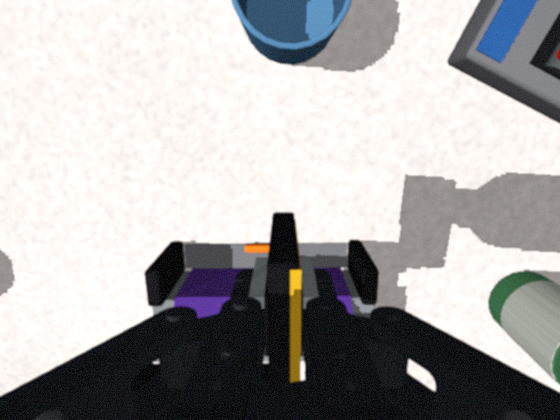

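The wrist view shows the orange lip's left end near (245,248), cheeks near (165,272) and (362,272), and the held bracket's short leg at columns 273–297.

Run:
```python
from h import *
w=pickle.load(open('w2.pkl','rb'));cv2.imwrite('pics/w2z.png',crop(w,140,200,260,195,3))
```

```text
(no output)
```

View pics/w2z.png

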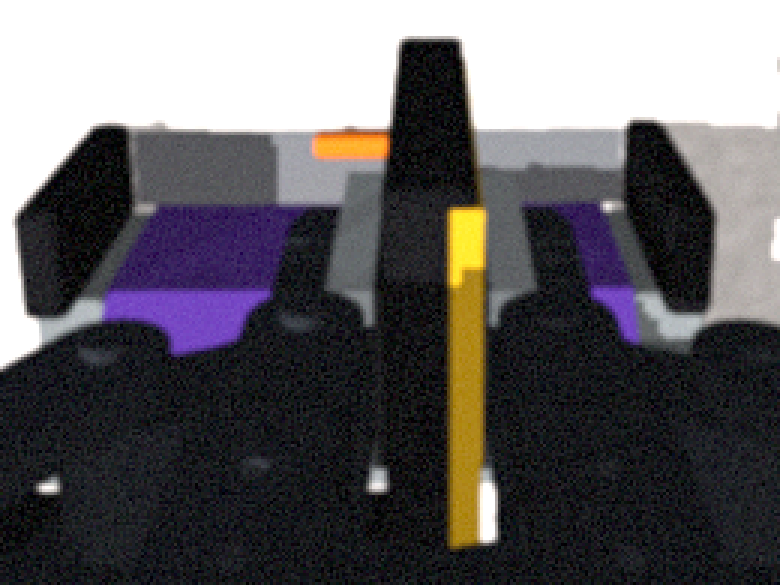

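Run:
```python
from h import *
w=pickle.load(open('w2.pkl','rb'));np.set_printoptions(precision=4,suppress=True)
for n,u,v,z in(('glassL0',150,205,0),('glassR0',603,204,0),('glassL60',105,290,.06),('glassR60',634,290,.06),('lip front',314,134,.01),('lip rear',314,159,.01),('lip front bot',385,134,.01),('cheekL front bot outer',97,126,0),('cheekR front bot outer',658,122,0),('cheekL top out',18,217,.074),('cheekR top out',714,213,.074),('brk bot in',402,39,.177),('brk bot out',462,39,.177),('yel top near',485,208,.237),('yel top far',485,545,.237)):
    print(n,ray(w,140+u/3-.4,200+v/3-.4,z)[:2])
```

```text
glassL0 [ 0.661  -0.0382]
glassR0 [0.6545 0.1121]
glassL60 [ 0.6601 -0.0359]
glassR60 [0.6541 0.1117]
lip front [0.63   0.0169]
lip rear [0.6385 0.017 ]
lip front bot [0.6291 0.0394]
cheekL front bot outer [ 0.6338 -0.0546]
cheekR front bot outer [0.6251 0.1276]
cheekL top out [ 0.6323 -0.0534]
cheekR top out [0.6239 0.1273]
brk bot in [0.5522 0.0465]
brk bot out [0.5519 0.0555]
yel top near [0.5528 0.0562]
yel top far [0.5922 0.0583]
```

Converted, 0.0365 m is 0.584, 0.03 m is 0.48, -0.0055 rad / 3.1416 = -0.0018.

Request:
advance(
  motion=[-0.152,0.584,0.48,-0.0018,0,0,0,0.48,0,0,0,0,0,0,0,0,0,0,0,0],
)

```text
time_s: 9.07
position: [0.586, 0.0883, 0.137]
eef_rot: [-0.024, 1.0, -0.0, 0.0]
wrist_force: [1.1, 0.4, -1.0]
finger_gap: 0.0095
gripper_force: 59.1
```

```bash
python3 -c "
from h import *
goto(.5846,.0889,.0195,92.6)"
```

```text
t 9.07 pos [0.586  0.0883 0.137 ] yang 92.74 tilt 0.052 SHIFT [0.0015 0.0007 0.1175] n>=2 TURN 0.0024 n>=1 F [ 1.1  0.4 -1. ]
```

Converted, 0.04 m is 0.64, 0.02 m is 0.32.

Request:
advance(
  motion=[0.016,0.008,0.64,0,0,0,0,0.64,0,0,0,0,0.32,0,0,0,0,0.16,0,0,0,0,0.064,0,0,0,0,0,0,0],
)

```text
time_s: 9.82
position: [0.5854, 0.0888, 0.0233]
eef_rot: [-0.024, 1.0, 0.0, 0.001]
wrist_force: [0.2, 0.7, -1.1]
finger_gap: 0.0093
gripper_force: 59.0
```

```bash
python3 -c "
from h import *
goto(.5846,.0889,.0195,92.6)
c=ctrl.camera('side');cv2.imwrite('pics/s3.png',crop(c,240,150,130,120,5));c=ctrl.camera('top');pickle.dump(c,open('t3.pkl','wb'))"
```

```text
t 9.82 pos [0.5854 0.0888 0.0233] yang 92.77 tilt 0.107 SHIFT [0.0008 0.0001 0.0038] n>=1 TURN 0.0030 n>=1 F [ 0.2  0.7 -1.1]
```

View pics/s3.png

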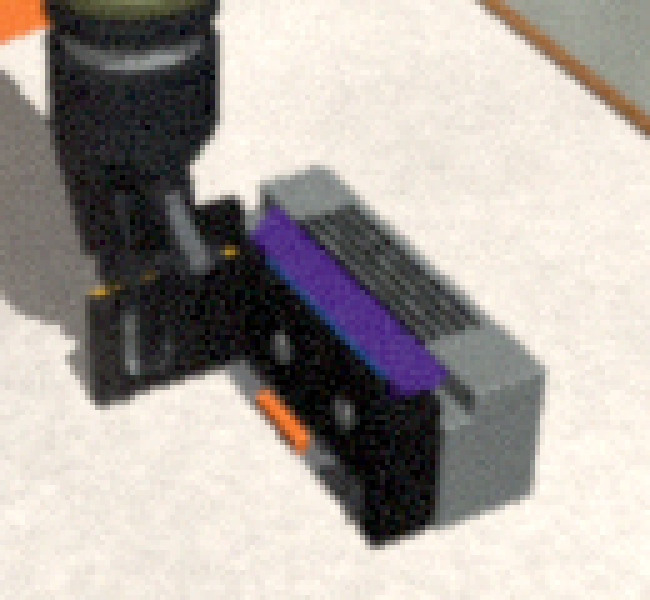

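The long leg stands behind the orange lip, which is at crop (283,420), with its top edge just below the purple bevel and the short leg gripped at the +y end. Next: lower it to contact and press toward the glass, which is tool −x.

Converted, -0.003 m is -0.048, -0.002 m is -0.032.

Request:
advance(
  motion=[0,0,0.048,0,0,0,0,0.024,0,0,-0.048,0,0,0,0,-0.032,0,0,0,0,0,0,0,0,0],
)

```text
time_s: 10.55
position: [0.5894, 0.0893, 0.0181]
eef_rot: [-0.024, 1.0, 0.0, -0.0]
wrist_force: [-1.9, 0.5, 6.2]
finger_gap: 0.0092
gripper_force: 59.9
```

Request:
advance(
  motion=[-0.024,0,0,0,0,0,0,0,0,0],
)

```text
time_s: 10.8
position: [0.5899, 0.0893, 0.0181]
eef_rot: [-0.024, 1.0, 0.0, -0.001]
wrist_force: [-5.0, 0.3, 7.9]
finger_gap: 0.0093
gripper_force: 60.5
```

Converted, -0.0015 m is -0.024.

Request:
advance(
  motion=[-0.024,0,0,0,0,0,0,0,0,0],
)

```text
time_s: 11.05
position: [0.59, 0.0894, 0.0181]
eef_rot: [-0.024, 1.0, 0.0, -0.002]
wrist_force: [-7.9, 1.3, 9.2]
finger_gap: 0.0095
gripper_force: 60.9
```

Request:
advance(
  motion=[-0.024,0,0,0,0,0,0,0,0,0],
)

```text
time_s: 11.3
position: [0.5901, 0.0895, 0.0181]
eef_rot: [-0.024, 1.0, 0.0, -0.003]
wrist_force: [-11.2, 0.0, 12.4]
finger_gap: 0.0093
gripper_force: 61.3
```

Converted, 0.012 rad / 3.1416 = 0.0038.

```bash
python3 -c "
from h import *
s=ctrl.get_state();print(s['torque'],s['wrist_force'],s['position'])
goto(.59,.089,.018,92.6)
"
```

```text
[ 0.050668    1.19017384 -0.23059237] [-1.12187785e+01  2.96442483e-03  1.23537272e+01] [0.5901453  0.08950222 0.01806404]
t 11.30 pos [0.5901 0.0895 0.0181] yang 92.75 tilt 0.371 SHIFT [ 0.0002 -0.0005  0.0001] n>=1 TURN 0.0026 n>=1 F [-11.2   0.   12.4]
```

Request:
advance(
  motion=[0,0,0,0.0038,0,0,0,0,0,0],
)

```text
time_s: 11.55
position: [0.5901, 0.0896, 0.0181]
eef_rot: [-0.019, 1.0, 0.0, -0.003]
wrist_force: [-10.7, 1.7, 12.1]
finger_gap: 0.0094
gripper_force: 61.1
```

```bash
python3 -c "
from h import *
s=ctrl.get_state();print(s['torque'],s['wrist_force']);goto(.59,.089,.018,92.6)"
```

```text
[0.25449009 1.16917191 0.27995455] [-10.6679071    1.72016076  12.08225198]
t 11.55 pos [0.5901 0.0896 0.0181] yang 92.15 tilt 0.360 SHIFT [ 0.0002 -0.0006  0.0001] n>=1 TURN -0.0079 n>=1 F [-10.7   1.7  12.1]
```

Request:
advance(
  motion=[0,0,0,-0.0038,0,0,0,0,-0.0038,0,0,0,0,0,0],
)

```text
time_s: 11.92
position: [0.5902, 0.0895, 0.0181]
eef_rot: [-0.029, 1.0, 0.0, -0.003]
wrist_force: [-10.7, 0.9, 11.9]
finger_gap: 0.0093
gripper_force: 61.5
```

```bash
python3 -c "
from h import *
s=ctrl.get_state();print(s['torque'],s['wrist_force']);goto(.59,.089,.018,92.6)"
```

```text
[ 0.00201772  1.11440827 -0.77869095] [-10.74241329   0.91921277  11.87219482]
t 11.93 pos [0.5902 0.0895 0.0181] yang 93.34 tilt 0.365 SHIFT [ 0.0002 -0.0005  0.0001] n>=1 TURN 0.0129 n>=1 F [-10.7   0.9  11.9]
```

Converted, 0.012 rad / 3.1416 = 0.0038.

Request:
advance(
  motion=[0,0,0,0.0038,0,0,0,0,0,0,0,0,0,0,0.03,0,0,0,0,0.05,0,0,0,0,0.05,0,0,0,0,0.05],
)

```text
time_s: 12.68
position: [0.5943, 0.0893, 0.0177]
eef_rot: [-0.024, 1.0, -0.0, 0.0]
wrist_force: [-0.0, -0.7, -0.3]
finger_gap: 0.05
gripper_force: 0.0
```

Run:
```python
from h import *
goto(.5,.15,.2,92.6)
for n in('top','side'):
    c=ctrl.camera(n);pickle.dump(c,open(n[0]+'4.pkl','wb'))
```

```text
t 12.68 pos [0.5943 0.0893 0.0177] yang 92.79 tilt 0.022 SHIFT [ 0.0912  0.0652 -0.1824] n>=4 TURN 0.0033 n>=1 F [-0.  -0.7 -0.3]
```

Converted, -0.055 m is -0.88, -0.04 m is -0.64, 0.15 rad / 3.1416 = 0.0477.

Request:
advance(
  motion=[0,0,-0.48,0,0.05,0,0,-0.88,0,0.05,0,0,-0.88,0,0.05,0,0,-0.64,0.0477,0,0.4,0,0,0.0477,0,0,0,0,0.0446,0,0,0,0,0,0],
)

```text
time_s: 13.65
position: [0.5689, 0.0919, 0.1981]
eef_rot: [0.194, 0.981, 0.0, 0.0]
wrist_force: [0.0, -0.9, -0.5]
finger_gap: 0.0
gripper_force: 0.0
```

Run:
```python
from h import *
goto(.465,.289,.17,67.4)
```

```text
t 13.65 pos [0.5689 0.0919 0.1981] yang 67.67 tilt 0.033 SHIFT [0.171  0.1429 0.028 ] n>=4 TURN 0.0048 n>=1 F [ 0.  -0.9 -0.5]
```

Converted, 0.0428 m is 0.6848, 0.0357 m is 0.5712, 0.0048 rad / 3.1416 = 0.0015.

Request:
advance(
  motion=[0.6848,0.5712,0.112,0.0015,0,0.6848,0.5712,0.112,0,0,0.6848,0.5712,0.112,0,0,0.6848,0.5712,0.112,0,0,0,0,0,0,0],
)

```text
time_s: 14.28
position: [0.4638, 0.2925, 0.1689]
eef_rot: [0.193, 0.981, -0.0, -0.001]
wrist_force: [-0.1, -1.0, 0.3]
finger_gap: 0.0002
gripper_force: 0.0
```

Run:
```python
from h import *
goto(.465,.289,.07,67.4)
w=ctrl.camera('wrist');t=ctrl.camera('top')
pickle.dump((w,t),open('w5.pkl','wb'))
a=crop(t,230,125,100,100,4);b=cv2.resize(w['image'][:420],(400,300));b=cv2.copyMakeBorder(b,0,100,0,0,0)
cv2.imwrite('pics/m5.png',np.hstack([a,b]))
```

```text
t 14.28 pos [0.4638 0.2925 0.1689] yang 67.75 tilt 0.118 SHIFT [-0.0027 -0.0028  0.0989] n>=2 TURN 0.0062 n>=1 F [-0.1 -1.   0.3]
```

View pics/m5.png

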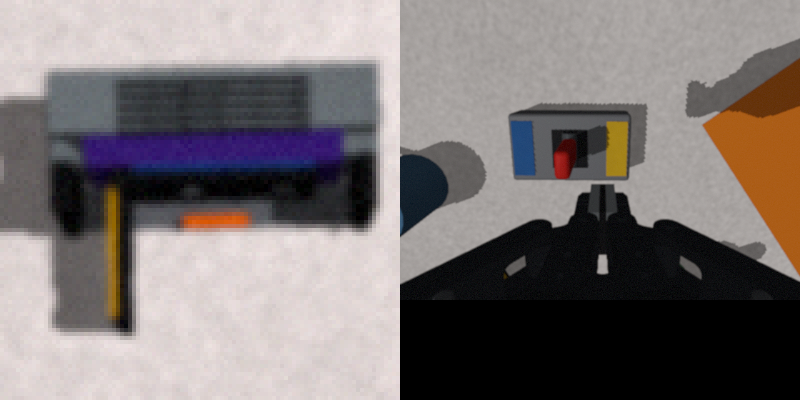

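The top view shows the leg behind the lip with the blue edge even along the glass: (110,172) to (318,165) in the crop. The wrist view shows the box square to the tool, with the toggle to the image-left of the fingertips.

Run:
```python
from h import *
w,t=pickle.load(open('w5.pkl','rb'));np.set_printoptions(precision=4,suppress=True)
O=np.array((.6573,.0372));a=np.radians(2.6);xl=np.array((np.cos(a),np.sin(a)));yl=np.array((-xl[1],xl[0]))
def L(u,v,z):
    p=ray(t,230+u/4-.4,125+v/4-.4,z)[:2]-O;return np.array((p@xl,p@yl))*1e3
for n,u,v,z in(('yel outer far',105,318,.06),('yel outer near',105,188,.06),('blue R',318,166,.06),('blue mid',210,170,.06),('lipL',183,215,.01),('lipR',250,212,.01),('glassL',85,182,.06),('glassR',343,178,.06)):print(n,L(u,v,z))
B=np.array((.452,.2575))
by=np.array((-.385,-.923));bx=np.array((-.923,.385))
def W(m,z):
    ys,xs=np.nonzero(m);p=ray(w,xs.mean(),ys.mean(),z)[:2]-B;return np.array((p@bx,p@by))*1e3
h=lambda lo,hi:hsvmask(w,np.array(lo),np.array(hi),(140,150,330,270))
print('blue',W(h((100,110,30),(125,255,255)),.04),'yel',W(h((18,110,60),(35,255,255)),.04))
r=h((0,130,50),(9,255,255))|h((171,130,50),(180,255,255));print('red',cv2.boundingRect(r),W(r,.07))
for z in(.04,.1):print('toggle pred',proj(w,np.append(B,z)))
print('tcp',proj(w,ctrl.get_state()['position']))
```

```text
yel outer far [-88.6298  62.5523]
yel outer near [-13.2176  61.7914]
blue R [ -3.2533 -60.5371]
blue mid [-4.1056  1.3378]
lipL [-19.7142  18.7822]
lipR [-18.8127 -21.4715]
glassL [-9.4245 73.2678]
glassR [-10.6141 -74.611 ]
blue [ 1.1904 48.251 ] yel [  1.344  -52.0093]
red (215, 194, 31, 57) [-1.758  -0.0902]
toggle pred [235.1983 208.7009]
toggle pred [222.5918 233.6574]
tcp [279.6737 287.2841]
```

Converted, 0.05 m is 0.8, -0.005 m is -0.08.

Request:
advance(
  motion=[0,0,0.8,0,0,0,0,0.8,0,0,0,0,0,0,0,0,-0.176,0,0,0,0,-0.128,0,0,0,0,-0.096,0,0,0,0,-0.08,0,0,0,0,0,0,0,0],
)

```text
time_s: 15.38
position: [0.455, 0.262, 0.0707]
eef_rot: [0.197, 0.98, 0.001, 0.001]
wrist_force: [1.4, 2.5, 3.0]
finger_gap: 0.0002
gripper_force: 1.2
```

Run:
```python
from h import *
s=ctrl.get_state();print((s['position'][:2]-(.452,.2575))@np.array((-.385,-.923)),s['wrist_force'][:2]@np.array((-.385,-.923)))
t=ctrl.camera('side');m=hsvmask(t,np.array((0,130,60)),np.array((9,255,255)),(170,150,230,215))|hsvmask(t,np.array((171,130,60)),np.array((180,255,255)),(170,150,230,215));print(cv2.boundingRect(m));pickle.dump(t,open('s6.pkl','wb'))
```

```text
-0.0053465807477273124 -2.8063142087615485
(170, 150, 55, 44)
```

The rows are not in the units I measure in: shifts go in shares of 62.5 mm and turns go in shares of pi rad. I convert before sending: -0.002 m is -0.032.

Request:
advance(
  motion=[0,-0.032,0,0,0,0,0,0,0,0,0,0,0,0,0,0,0,0,0,0,0,0,0,0,0,0,0,0,0,0,0,0,0,0,0,0,0,0,0,0],
)

```text
time_s: 16.42
position: [0.4537, 0.2601, 0.0698]
eef_rot: [0.197, 0.98, 0.0, 0.0]
wrist_force: [3.1, 1.3, 2.6]
finger_gap: -0.0001
gripper_force: 1.5
```

Run:
```python
from h import *
s=ctrl.get_state();by=np.array((-.385,-.923));print((s['position'][:2]-(.452,.2575))@by,s['wrist_force'][:2]@by)
t=ctrl.camera('side');pickle.dump(t,open('s7.pkl','wb'))
B=np.array((.452,.2575))-.0015*by+.001*np.array((-.923,.385))
for th in(0,.3,.55):print(th,proj(t,np.append(B+by*.065*np.sin(th),.035+.065*np.cos(th))))
d=pickle.load(open('c0.pkl','rb'))['side']
for c in(d,t):
    h=c['image'].astype(int);m=((h[:,:,2]>1.9*h[:,:,1])&(h[:,:,2]>1.6*h[:,:,0])&(h[:,:,2]>50)).astype(np.uint8);m[:,:165]=0;m[:,225:]=0;m[:165]=0;m[220:]=0
    ys,xs=np.nonzero(m);k=ys<ys.min()+4 if len(ys) else [];print(len(ys),cv2.boundingRect(m),xs[k].mean() if len(ys) else 0)
```

```text
-0.00301973941224406 -2.35632176611701
0 [190.33071648 172.41993645]
0.3 [189.43462139 177.44087031]
0.55 [188.95719198 182.95628028]
175 (187, 172, 11, 21) 191.06666666666666
67 (185, 179, 10, 15) 189.6153846153846
```

Converted, -0.05 m is -0.8, 0.02 m is 0.32.

Request:
advance(
  motion=[0,0,0,0,0,0,0,0,0,0,0,0,0,0,0,0,0.24,0,0,0,0,0.32,0,0,0,0,0,-0.8,0,0,0,0,-0.8,0,0,0,0,0,0,0],
)

```text
time_s: 17.48
position: [0.4697, 0.2949, 0.1736]
eef_rot: [0.196, 0.981, 0.003, 0.003]
wrist_force: [0.8, -0.4, 0.2]
finger_gap: 0.0001
gripper_force: 0.0
```

Run:
```python
from h import *
goto(.589,.0895,.2,92.6)
```

```text
t 17.48 pos [0.4697 0.2949 0.1736] yang 67.36 tilt 0.444 SHIFT [-0.1893 -0.1435 -0.0264] n>=4 TURN -0.4406 n>=3 F [ 0.8 -0.4  0.2]
```

Converted, -0.0473 m is -0.7568, -0.036 m is -0.576, -0.147 rad / 3.1416 = -0.0468.

Request:
advance(
  motion=[-0.7568,-0.576,-0.1056,0,0,-0.7568,-0.576,-0.1056,0,0,-0.7568,-0.576,-0.1056,0,0,-0.7568,-0.576,-0.1056,0,0,0,0,0,-0.0468,0.05,0,0,0,-0.0468,0.05,0,0,0,-0.0468,0.05,0,0,0,0,0.05],
)

```text
time_s: 18.48
position: [0.5853, 0.087, 0.1945]
eef_rot: [-0.022, 1.0, -0.0, -0.002]
wrist_force: [-0.2, 0.4, 0.0]
finger_gap: 0.0501
gripper_force: 0.0
```

Run:
```python
from h import *
goto(.589,.0893,.018,92.6)
```

```text
t 18.48 pos [0.5853 0.087  0.1945] yang 92.50 tilt 0.203 SHIFT [-0.0044  0.0022  0.1765] n>=3 TURN -0.0018 n>=1 F [-0.2  0.4  0. ]
```

Converted, 0.06 m is 0.96, 0.04 m is 0.64.

Request:
advance(
  motion=[-0.056,0.032,0.96,0,0.05,0,0,0.96,0,0.05,0,0,0.64,0,0.05,0,0,0.24,0,0.05,0,0,0,0,0,0,0,0,0,0,0,0,0,0,0,0,0,0,0,0],
  grip_n=60,
)

```text
time_s: 19.48
position: [0.591, 0.0888, 0.0231]
eef_rot: [-0.022, 1.0, 0.0, 0.002]
wrist_force: [-1.3, 1.2, 5.3]
finger_gap: 0.0095
gripper_force: 59.3
```

Request:
advance(
  motion=[0.048,0,0,0,0,0,0,-0.16,0,0,0,0,-0.48,0,0,0,0,-0.8,0,0,0,0,-0.8,0,0,0,0,0,0,0],
)

```text
time_s: 20.23
position: [0.5887, 0.0887, 0.1657]
eef_rot: [-0.022, 1.0, 0.0, 0.004]
wrist_force: [1.5, 0.5, -2.8]
finger_gap: 0.0094
gripper_force: 58.5
```

Run:
```python
from h import *
goto(.53,-.13,.16,2.7)
```

```text
t 20.23 pos [0.5887 0.0887 0.1657] yang 92.57 tilt 0.435 SHIFT [ 0.0685 -0.2158  0.0051] n>=4 TURN 1.5685 n>=9 F [ 1.5  0.5 -2.8]
```

Converted, -0.054 m is -0.864, 0.0171 m is 0.2736, 0.1743 rad / 3.1416 = 0.0555.

Request:
advance(
  motion=[0.2736,-0.864,0,0,0,0.2736,-0.864,0,0,0,0.2736,-0.864,0,0,0,0.2736,-0.864,0,0,0,0,0,0,0.0555,0,0,0,0,0.0555,0,0,0,0,0.0555,0,0,0,0,0.0555,0],
)

```text
time_s: 21.22
position: [0.5257, -0.1298, 0.1595]
eef_rot: [0.323, 0.946, 0.0, -0.002]
wrist_force: [0.1, 0.1, -1.5]
finger_gap: 0.0091
gripper_force: 59.0
```

Request:
advance(
  motion=[0,0,0,0.0555,0,0,0,0,0.0555,0,0,0,0,0.0555,0,0,0,0,0.0555,0,0,0,0,0.0555,0,0,0,0.8,0,0,0,0,0.8,0,0,0,0,0.4,0,0],
)

```text
time_s: 22.22
position: [0.5238, -0.129, 0.0324]
eef_rot: [0.69, 0.723, -0.002, -0.004]
wrist_force: [-0.5, -0.3, -1.8]
finger_gap: 0.0089
gripper_force: 59.1
```

Request:
advance(
  motion=[0,0,0.128,0,0,0,0,0,0,0],
)

```text
time_s: 22.48
position: [0.5271, -0.1301, 0.0276]
eef_rot: [0.69, 0.723, -0.0, -0.001]
wrist_force: [0.0, 0.4, -0.7]
finger_gap: 0.009
gripper_force: 59.1
```

Converted, 0.004 m is 0.064, 0.002 m is 0.032.

Request:
advance(
  motion=[0,0,0.064,0,0,0,0,0.032,0,0,0,0,0,0,0],
)

```text
time_s: 22.85
position: [0.5287, -0.1306, 0.0232]
eef_rot: [0.69, 0.724, 0.0, 0.001]
wrist_force: [0.1, 0.1, 1.2]
finger_gap: 0.0094
gripper_force: 59.5
```

Request:
advance(
  motion=[0,0,0.032,0,0,0,0,0,0,0,0,0,0,0,0],
)

```text
time_s: 23.22
position: [0.5288, -0.1306, 0.023]
eef_rot: [0.69, 0.724, 0.001, 0.001]
wrist_force: [-2.5, 1.6, 18.7]
finger_gap: 0.0092
gripper_force: 62.1
```

Converted, -0.06 m is -0.96, -0.0315 m is -0.504, -0.175 rad / 3.1416 = -0.0557.

Request:
advance(
  motion=[0,0,0,0,0.05,0,0,0,0,0.06,0,0,-0.48,0,0.06,0,0,-0.96,0,0.06,0,0,-0.96,0,0.06,-0.48,-0.504,0,0,0.06,-0.472,-0.504,0,0,0.06,0,0,0,-0.0557,0.06],
)

```text
time_s: 24.22
position: [0.4654, -0.1941, 0.1701]
eef_rot: [0.624, 0.782, -0.001, -0.001]
wrist_force: [0.2, -0.7, -0.5]
finger_gap: 0.0601
gripper_force: 0.0
```

Request:
advance(
  motion=[0,0,0,-0.0557,0.06,0,0,0,-0.0557,0.06,0,0,0,-0.0557,0.06,0,0,0,-0.0557,0.06,0,0,0,-0.0557,0.06,0,0,0,-0.0557,0.06,0,0,0,-0.0557,0.06,0,0,0,-0.0557,0.06],
)

```text
time_s: 25.22
position: [0.4675, -0.1927, 0.1698]
eef_rot: [-0.028, 1.0, 0.0, -0.0]
wrist_force: [0.3, -0.8, 0.6]
finger_gap: 0.0599
gripper_force: 0.0
```

Run:
```python
from h import *
from scipy.spatial.transform import Rotation
goto(.4687,-.1930,.018,92.7)
w=ctrl.camera('wrist');t=ctrl.camera('top');pickle.dump((w,t),open('w8.pkl','wb'))
cv2.imwrite('pics/m8.png',np.hstack([cv2.resize(w['image'],(480,360)),cv2.copyMakeBorder(crop(t,320,210,80,80,4),0,40,0,0,0)]))
a=np.radians(2.74);ex=np.array((np.cos(a),np.sin(a)));ey=np.array((-ex[1],ex[0]));C=np.array((.5288,-.1306))-.055*ex-.0195*ey
for b in((-60,-45),(60,-45),(60,45),(50,45),(-8,-40)): p=C+ex*b[0]/1e3+ey*b[1]/1e3;print(b,p,proj(w,np.append(p,.06))*480/560,(proj(t,np.append(p,.06))-(320,210))*4+(480,0))
```

```text
t 25.23 pos [ 0.4675 -0.1927  0.1698] yang 93.26 tilt 0.054 SHIFT [-0.0013 -0.0005  0.1518] n>=3 TURN 0.0098 n>=1 F [ 0.3 -0.8  0.6]
(-60, -45) [ 0.41701482 -0.2005237 ] [236.0481461  119.48033008] [750.76352619 257.04158811]
(60, -45) [ 0.53687763 -0.19478724] [235.56608994 256.75894947] [739.17729241  40.18532195]
(60, 45) [ 0.53257529 -0.10489013] [336.62095132 257.59362252] [577.70510714  43.74904648]
(50, 45) [ 0.52258672 -0.10536817] [337.63134307 247.38530018] [578.42609393  61.49514342]
(-8, -40) [ 0.46871635 -0.19304362] [241.83409216 183.15700761] [736.61181458 162.34382327]
```

View pics/m8.png

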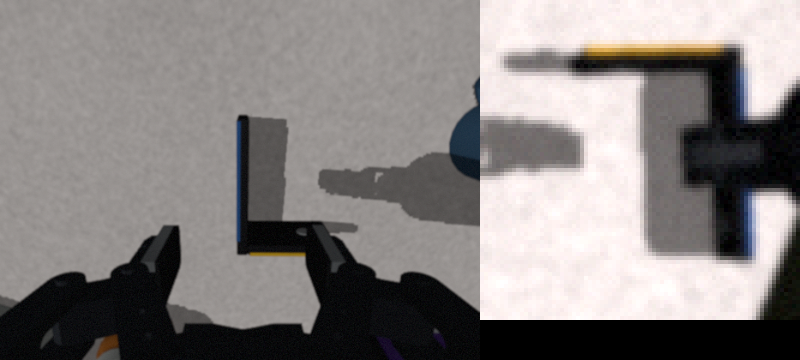

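The bracket is within 2 mm of the predicted pose: its corner is at (238,254) in the left picture and its long-leg end at (238,117). The next step grips the long leg.

Converted, 0.06 m is 0.96, 0.0015 m is 0.024, 0.009 rad / 3.1416 = 0.0029.

Request:
advance(
  motion=[0,0.024,0.96,0.0029,0.06,0,0,0.8,0,0.06,0,0,0.48,0,0.06,0,0,0.144,0,0.06,0,0,0,0,0.06,0,0,0,0,0,0,0,0,0,0,0,0,0,0,0],
  grip_n=60,
)

```text
time_s: 26.32
position: [0.4685, -0.1917, 0.0224]
eef_rot: [-0.021, 1.0, -0.001, 0.001]
wrist_force: [-0.1, -0.7, 2.3]
finger_gap: 0.0093
gripper_force: 58.7
```

Request:
advance(
  motion=[0,0,0,0,0,0,0,-0.48,0,0,0,0,-0.96,0,0,0,0,-0.96,0,0,0,0,0,0,0,0,0,0,0,0],
)

```text
time_s: 27.08
position: [0.4668, -0.1908, 0.1709]
eef_rot: [-0.021, 1.0, 0.0, -0.0]
wrist_force: [-0.6, 0.5, -2.7]
finger_gap: 0.0094
gripper_force: 58.7
```

Run:
```python
from h import *
goto(.56,.0,.17,92.6)
```

```text
t 27.07 pos [ 0.4668 -0.1908  0.1709] yang 92.42 tilt 0.046 SHIFT [-0.1011  0.1867  0.0009] n>=4 TURN -0.0032 n>=1 F [-0.6  0.5 -2.7]
```

Converted, 0.0467 m is 0.7472, -0.025 m is -0.4, -0.003 rad / 3.1416 = -0.001.

Request:
advance(
  motion=[-0.4,0.7472,0,-0.001,0,-0.4,0.7472,0,0,0,-0.4,0.7472,0,0,0,-0.4,0.7472,0,0,0,0,0,0,0,0,0,0,0,0,0],
)

```text
time_s: 27.82
position: [0.5574, -0.0001, 0.1689]
eef_rot: [-0.023, 1.0, -0.0, -0.003]
wrist_force: [-0.8, 0.2, -1.8]
finger_gap: 0.0094
gripper_force: 59.1
```

Run:
```python
from h import *
goto(.5882,-.006,.12,92.6)
w=ctrl.camera('wrist');s=ctrl.get_state();pickle.dump((w,s),open('w9.pkl','wb'))
cv2.imwrite('pics/m9.png',crop(w,140,120,260,195,3))
```

```text
t 27.82 pos [ 5.574e-01 -1.000e-04  1.689e-01] yang 92.66 tilt 0.306 SHIFT [-0.0308 -0.0073  0.0487] n>=1 TURN 0.0010 n>=1 F [-0.8  0.2 -1.8]
```

View pics/m9.png

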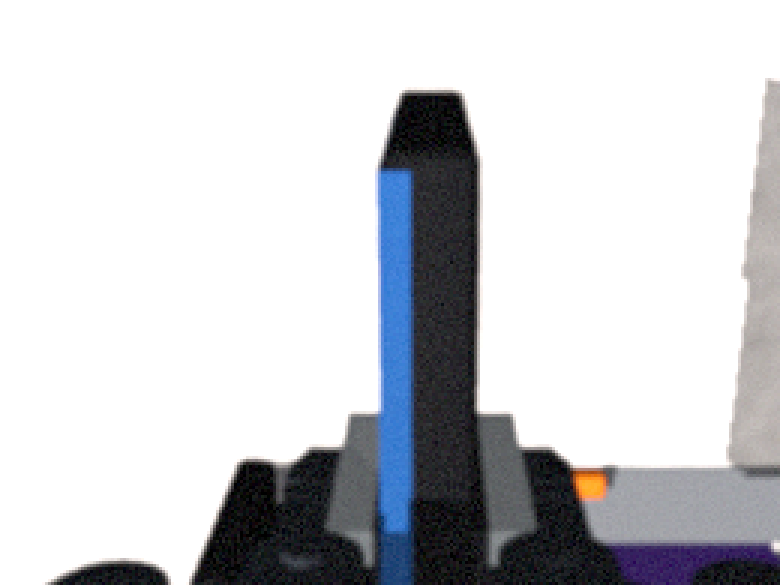

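The wrist view shows the long leg's free end, bottom corners at crop (402,92) and (462,92), and a bit of the lip at (592,485).

Run:
```python
from h import *
w,s=pickle.load(open('w9.pkl','rb'));p=s['position'];np.set_printoptions(precision=4,suppress=True);print(p)
for n,u,v,z in(('bl',402,92,p[2]-.021),('br',462,92,p[2]-.021),('tl',381,162,p[2]+.039),('tr',478,160,p[2]+.039),('liprear+y',607,500,.01)):print(n,ray(w,140+u/3-.4,120+v/3-.4,z)[:2])
```

```text
[ 0.5575 -0.0007  0.1693]
bl [ 0.5052 -0.0065]
br [0.5048 0.0023]
tl [ 0.5061 -0.0069]
tr [0.5055 0.0022]
liprear+y [0.6366 0.0567]
```

Converted, 0.03 m is 0.48, -0.0295 m is -0.472.

Request:
advance(
  motion=[-0.472,-0.112,0.48,0,0,0,0,0.24,0,0,0,0,0,0,0,0,0,0,0,0],
)

```text
time_s: 28.38
position: [0.5882, -0.0064, 0.1265]
eef_rot: [-0.022, 1.0, 0.0, -0.0]
wrist_force: [0.2, -0.7, -0.9]
finger_gap: 0.0096
gripper_force: 59.1
```

Run:
```python
from h import *
goto(.5872,-.0061,.023,92.6)
goto(.5872,-.0061,.023,92.6)
```

```text
t 28.38 pos [ 0.5882 -0.0064  0.1265] yang 92.54 tilt 0.040 SHIFT [0.0009 0.0003 0.1035] n>=2 TURN -0.0011 n>=1 F [ 0.2 -0.7 -0.9]
t 28.38 pos [ 0.5882 -0.0064  0.1265] yang 92.54 tilt 0.040 SHIFT [0.0009 0.0003 0.1035] n>=2 TURN -0.0011 n>=1 F [ 0.2 -0.7 -0.9]
```

Converted, 0.04 m is 0.64, 0.03 m is 0.48.

Request:
advance(
  motion=[0.0128,0,0.64,0,0,0,0,0.48,0,0,0,0,0.24,0,0,0,0,0.16,0,0,0,0,0.048,0,0,0,0,0,0,0],
)

```text
time_s: 29.12
position: [0.5889, -0.0059, 0.0289]
eef_rot: [-0.023, 1.0, -0.0, 0.001]
wrist_force: [-0.5, 0.8, -1.6]
finger_gap: 0.0094
gripper_force: 59.1
```

Request:
advance(
  motion=[0,0,0.048,0,0,0,0,0.048,0,0,0,0,0,0,0],
)

```text
time_s: 29.5
position: [0.5886, -0.0059, 0.0224]
eef_rot: [-0.023, 1.0, -0.0, 0.0]
wrist_force: [0.7, -0.6, 0.0]
finger_gap: 0.0091
gripper_force: 59.3
```

Converted, -0.002 m is -0.032, 0.001 m is 0.016.

Request:
advance(
  motion=[-0.032,0,0.016,0,0,-0.032,0,0,0,0,0,0,0,0,0],
)

```text
time_s: 29.88
position: [0.5908, -0.0058, 0.0223]
eef_rot: [-0.023, 1.0, -0.0, -0.001]
wrist_force: [-6.3, -0.7, 10.2]
finger_gap: 0.0096
gripper_force: 60.9
```

Request:
advance(
  motion=[-0.024,0,0,0,0,0,0,0,0,0],
)

```text
time_s: 30.12
position: [0.5919, -0.0058, 0.0224]
eef_rot: [-0.023, 1.0, -0.0, -0.001]
wrist_force: [-7.2, -0.2, 10.5]
finger_gap: 0.0091
gripper_force: 60.8
```

Request:
advance(
  motion=[-0.024,0,0,0,0,0,0,0,0,0],
)

```text
time_s: 30.38
position: [0.5919, -0.0059, 0.0224]
eef_rot: [-0.023, 1.0, -0.0, -0.003]
wrist_force: [-9.3, -2.3, 13.4]
finger_gap: 0.0093
gripper_force: 61.5
```

Converted, -0.055 m is -0.88, -0.03 m is -0.48, 0.15 rad / 3.1416 = 0.0477.

Request:
advance(
  motion=[0,0,0,0,0.03,0,0,0,0,0.05,0,0,0,0,0.05,0,0,-0.48,0,0.05,0,0,-0.88,0,0.05,0,0,-0.88,0,0.05,0.32,0,-0.32,0.0477,0,0.32,0,0,0.0477,0],
)

```text
time_s: 31.38
position: [0.557, -0.0046, 0.1837]
eef_rot: [0.13, 0.992, 0.0, 0.003]
wrist_force: [-1.0, 0.5, 0.0]
finger_gap: 0.0141
gripper_force: 0.0
```

Request:
advance(
  motion=[0,0,0,0.0446,0,0,0,0,0,0],
)

```text
time_s: 31.62
position: [0.5554, -0.0043, 0.1813]
eef_rot: [0.195, 0.981, 0.0, 0.0]
wrist_force: [0.6, -0.6, -0.9]
finger_gap: 0.0002
gripper_force: 0.0
```

Run:
```python
from h import *
goto(.4389,.2261,.17,67.4)
```

```text
t 31.62 pos [ 0.5554 -0.0043  0.1813] yang 67.47 tilt 0.016 SHIFT [0.1959 0.1682 0.0112] n>=5 TURN 0.0012 n>=1 F [ 0.6 -0.6 -0.9]
```

Converted, 0.0392 m is 0.6272, 0.0336 m is 0.5376, 0.001 rad / 3.1416 = 0.0003.

Request:
advance(
  motion=[0.6272,0.5376,0.032,0.0003,0,0.6272,0.5376,0.032,0,0,0.6272,0.5376,0.032,0,0,0.6272,0.5376,0.032,0,0,0.6272,0.5376,0.032,0,0,0,0,0,0,0,0,0,0,0,0],
)

```text
time_s: 32.5
position: [0.4397, 0.2262, 0.1711]
eef_rot: [0.195, 0.981, -0.0, 0.0]
wrist_force: [0.3, -0.3, 0.6]
finger_gap: 0.0001
gripper_force: 0.0
```

Run:
```python
from h import *
goto(.4389,.2261,.07,67.4)
t=ctrl.camera('top');s=ctrl.camera('side')
cv2.imwrite('pics/m10.png',np.hstack([crop(t,230,125,100,100,4),crop(s,260,170,100,100,4)]))
by=np.array((-.385,-.923));p=ctrl.get_state()['position'];print((p[:2]-(.452,.2575))@by)
O=np.array((.6573,.0372));a=np.radians(2.6);xl=np.array((np.cos(a),np.sin(a)));yl=np.array((-xl[1],xl[0]))
for b,n in (((0,45),'short free end'),((0,-45),'corner'),((-120,-45),'long end')):
    q=O+xl*b[0]/1e3+yl*b[1]/1e3;print(n,(proj(t,np.append(q,.06))-(230,125)+.5)*4)
```

```text
t 32.50 pos [0.4397 0.2262 0.1711] yang 67.48 tilt 0.041 SHIFT [ 0.0008 -0.0003  0.1011] n>=2 TURN 0.0014 n>=1 F [ 0.3 -0.3  0.6]
0.03423277949022786
short free end [134.32158262 165.2055855 ]
corner [291.09475704 161.49283399]
long end [296.34907981 369.46180294]
```

View pics/m10.png

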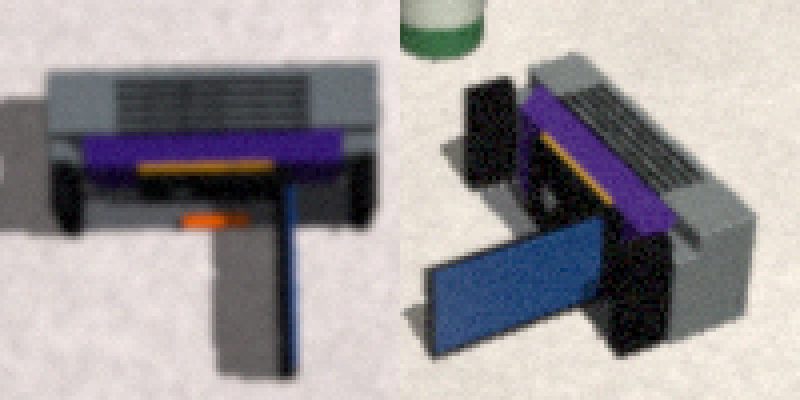

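The short leg is behind the lip with its yellow edge along the glass, (138,165) to (275,165) in the left crop, matching the predicted 134–291 span. Next I push the toggle to yellow.

Converted, 0.05 m is 0.8, 0.012 m is 0.192.

Request:
advance(
  motion=[0,0,0.8,0,0,0,0,0.8,0,0,0,0,0,0,0,0,0.192,0,0,0,0,0.16,0,0,0,0,0.112,0,0,0,0,0.08,0,0,0,0,0,0,0,0],
)

```text
time_s: 33.6
position: [0.4529, 0.2581, 0.0718]
eef_rot: [0.196, 0.981, 0.0, 0.001]
wrist_force: [0.3, -1.8, 3.7]
finger_gap: -0.0002
gripper_force: 1.4
```

Request:
advance(
  motion=[0,0,0,0,0,0,0,0,0,0,0,0,0,0,0,0,0,0,0,0],
)

```text
time_s: 34.1
position: [0.4522, 0.2575, 0.0712]
eef_rot: [0.197, 0.98, -0.0, -0.0]
wrist_force: [0.1, -1.4, 3.9]
finger_gap: 0.0004
gripper_force: 1.4
```

Run:
```python
from h import *
s=ctrl.get_state();by=np.array((-.385,-.923));print((s['position'][:2]-(.452,.2575))@by,s['wrist_force'][:2]@by)
t=ctrl.camera('side')
B=np.array((.452,.2575))-.0015*by+.001*np.array((-.923,.385))
for th in(0,-.3,-.55):print(th,proj(t,np.append(B+by*.065*np.sin(th),.035+.065*np.cos(th))))
h=t['image'].astype(int);m=((h[:,:,2]>1.9*h[:,:,1])&(h[:,:,2]>1.6*h[:,:,0])&(h[:,:,2]>50)).astype(np.uint8);m[:,:165]=0;m[:,225:]=0;m[:165]=0;m[220:]=0
print(m.sum(),cv2.boundingRect(m))
cv2.imwrite('pics/m11.png',crop(t,150,140,100,100,5))
```

```text
-2.300446647714471e-05 1.2713187286780028
0 [190.33071648 172.41993645]
-0.3 [191.48137    169.53602862]
-0.55 [192.54789077 168.89485433]
61 (189, 170, 9, 22)
```

Converted, 0.002 m is 0.032.

Request:
advance(
  motion=[0,0.032,0,0,0,0,0,0,0,0,0,0,0,0,0],
)

```text
time_s: 34.52
position: [0.4528, 0.2591, 0.0709]
eef_rot: [0.197, 0.98, -0.0, -0.0]
wrist_force: [-0.7, -2.3, -0.8]
finger_gap: -0.0001
gripper_force: 1.3
```

Request:
advance(
  motion=[0,0.024,0,0,0,0,0,0,0,0,0,0,0,0,0],
)

```text
time_s: 34.9
position: [0.4533, 0.2606, 0.071]
eef_rot: [0.197, 0.98, -0.0, -0.0]
wrist_force: [-1.8, -3.0, -0.4]
finger_gap: -0.0001
gripper_force: 1.3
```

Request:
advance(
  motion=[0,0,0,0,0,0,0,0,0,0,0,0,0,0,0,0,0,0,0,0,0,0,0,0,0,0,0,0,0,0,0,0,0,0,0,0,0,0,0,0],
)

```text
time_s: 35.9
position: [0.4536, 0.2608, 0.0712]
eef_rot: [0.197, 0.98, -0.0, -0.0]
wrist_force: [-1.7, -2.5, -0.2]
finger_gap: 0.0002
gripper_force: 1.4
```

Request:
advance(
  motion=[0,0,0,0,0,0,-0.24,0,0,0,0,-0.32,0,0,0,0,0,-0.8,0,0,0,0,-0.8,0,0,0,0,-0.48,0,0,0,0,0,0,0,0,0,0,0,0],
)

```text
time_s: 36.9
position: [0.4397, 0.2276, 0.2007]
eef_rot: [0.197, 0.98, -0.0, -0.0]
wrist_force: [-0.0, -0.2, 0.6]
finger_gap: -0.0003
gripper_force: 0.0
```

Run:
```python
from h import *
t=ctrl.camera('side');h=t['image'].astype(int);m=((h[:,:,2]>1.9*h[:,:,1])&(h[:,:,2]>1.6*h[:,:,0])&(h[:,:,2]>50)).astype(np.uint8);m[:,:165]=0;m[:,225:]=0;m[:165]=0;m[220:]=0
print(m.sum(),cv2.boundingRect(m))
t=ctrl.camera('top');y=hsvmask(t,np.array((18,110,60)),np.array((35,255,255)),(255,150,310,180));print('yellow',cv2.boundingRect(y))
```

```text
191 (186, 172, 12, 21)
yellow (265, 166, 28, 2)
```

```bash
python3 -c "
from plant import ctrl
print(ctrl.sign_off())"
```

```text
the job is handed in; nothing more can be done
None
```

The job is handed in at about 37 s: I held the blue and then the yellow side over for more than a second each, the toggle sprang back both times, and the bracket stands released with its yellow face at the glass; I viewed 11 pictures, one over the limit of 10.

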